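# Stand two ballasted level-switch floats heavy end down

## Robot

A 6-joint arm with a two-finger parallel gripper is mounted at the origin on the work surface; the furniture and walls round the work are solid. World frame = base frame: x ahead of the robot, y to its left, z up, the work surface at z = 0. Lengths are in m, angles in degrees, forces in N, time in s.
With the tool pointing down it reaches from about 0.375 to 0.75 m from the base axis. Payload 9 kg.
Tool frame: the origin (TCP) lies where the fingers leave the gripper's body, on its centre line; the fingertips stand 73 mm ahead of it and the grasp point (between the pads) lies 54 mm ahead of it (robot.tip_reach is the distance from the TCP to the fingertips, in m); z points along the fingers, y is the line along which they close (so a half turn about z gives the same grasp; the last joint's range is limited). The gripper opens to 85 mm and grips with 20 to 120 N. Pads are 22 mm wide; open, the fingers measure 114 mm over their backs; the gripper's body (76 mm by 85 mm) begins 54 mm behind the grasp point. The pads swing forward as they close: fully open they stand 13 mm farther back than shut.
Start: joints at [-79.968, 5.964, 5.575, 89.605, 0, 77.527], TCP at [0.23, -0.554, 0.304] pointing down, gripper open.
Joint ranges: [-171.21, 171.21], [-48.23, 106.86], [-62.78, 66.21], [-105.2, 120.99], [-86.42, 89.51], [-180, 180]. Speed limits (degrees/s): [127.2, 127.2, 147.25, 180, 180, 180].

## Interface

Orientations are given as [roll, pitch, yaw] about the fixed x, y, z axes, in that order (R = Rz(yaw) Ry(pitch) Rx(roll)).
In Python, from plant import robot gives the robot as it stands. Calls block until the motion is done:
- robot.move_pose(position, orientation): joint-space move of the TCP to a pose.
- robot.line_to(position, vel=0.15, rotation=None, guard=None): straight line of the TCP; rotation=None keeps the orientation; vel is the mean speed in m/s. With guard (N) it stops when the force on the tool has changed by that much, and returns True; else False.
- robot.goto_joints(angles): joint-space move.
- robot.set_gripper(opening): finger opening in m; the grip force is fixed at half the most; returns when the fingers have stopped.
- robot.pause(seconds).
- robot.ik(position, orientation): joint angles nearest the present ones, or None.
- robot.observe(): the state.
- robot.grab_frame(name): name is "scene" or "top"; returns the picture (420x560x3 uint8, blue, green, red); there is no depth.
- robot.get_calibration(name): a dict with "vertical_fov" (degrees; the focal length in pixels is half the picture's height over the tangent of half this angle, whatever the lens; pixels are square), "cx", "cy" (the principal point, pixels), "rvec" (rotation vector, rad) and "tvec" (3), from world to camera coordinates, as OpenCV has them. Camera axes: x right, y down, z forward; pixel columns grow to the right and rows downward; lengths in m; the calibration is good to about 2 mm. A picture is of the moment at which its call begins. get_calibration takes no time and is no camera call.
A pose or a line that the arm cannot do raises robot.IKError and nothing moves.
- robot.job_done(): hands the job in; it is judged then, once.
The state is a dict: "time": time; "q": joint angles; "qvel": joint speeds; "joint_torque": joint torques, N m; "tool_pos": TCP position; "tcp_rot": TCP orientation; "ft_force": force on the tool from outside, world axes, zero at the start; "torque": the same for the moment, N m; "gripper_width": finger opening in m; "gripper_force": force on a finger pad.
Only numpy, scipy, OpenCV 4.12 (cv2) and the standard library are available. Lean on these libraries where they do the work, as an engineer would, in place of code of your own. Each camera call takes 0.05 s, during which the arm holds its last target. There are 200 camera calls.

## Task

Each of the two level-switch floats has a ballast sealed inside one of its two identical-looking ends. Stand both floats on the test plate, one on each round mark, upright with the heavy end down so that they keep standing by themselves. Do not drop a float or let one topple over on the way, and leave the other things on the bench where they are.

Things in the scene. Friction and masses are not known exactly. Their poses are not given: they have to be found in the camera images.
- float_a: float, 116 mm long, about 0.23 kg, lying down: grey square body 40 mm long, 30.5 x 30.5 mm, in the middle (flat sides), 20 mm square necks, at each end a white lens-shaped bulb 32 mm across, 11 mm thick, widest 52.5 mm from the float's middle. Ballast is fixed inside one end, unseen. Origin at the middle, 16 mm above its support (bench, farther off a 2 mm mat); own x along it (not a sign of the heavy end)
- float_b: the other float, same in every way; its heavy end is independent of the other's. Either float, lifted by its square body, pulls down on the heavy side with 0.05 to 0.1 N m. A bulb pinched across its widest point turns easily between the fingertips: the lifted float swings down and hangs from that bulb. Standing heavy end down, its domed tip rights itself from small tilts; light end down it topples
- test_plate: fixed flat aluminium plate 210 x 100 x 10 mm lying on the bench, with two round marks 60 mm across 110 mm apart and a small black connector on one long side; origin at the centre of its underside, x along its length, z up
- mark_near (a point): centre of the round mark on the plate's -x half, on its top face, 10 mm above the bench
- mark_far (a point): centre of the round mark on the plate's +x half, on its top face, 10 mm above the bench
- coil_1: bystander: small copper toroid coil, 23 x 32 x 8 mm; origin under its centre
- tape_small: bystander: roll of blue tape, 48 mm across, 12 mm high; origin under its centre
- cap_orange: bystander: small orange cap, 25 mm across, 34 mm high; origin under its centre
- tweezers_steel: bystander: steel tweezers lying flat, 15 x 152 x 9 mm, length along own y; origin under the centre
- heatsink_0: bystander: black finned heat sink, 24 x 24 x 14 mm; origin under its centre
- driver_small: bystander: small screwdriver with a yellow handle, 17 x 160 x 17 mm, length along own y; origin under its centre
Not all that is in view belongs to the job. What is shaped like the float_a but orange is not meant. Leave any pink look-alike of the float_b alone.

How it is judged (in metres and radians):
At the end, for the whole second after the job is handed in: Both floats stand by themselves on the test plate, long axis within about 11 degrees of vertical, one on each mark (float's middle within 30 mm of the mark's centre, either float on either mark), released and at rest. A float standing light end down cannot stay up (angle between the x axis of each of float_a, float_b and the z axis of test_plate, either way round below 0.2 rad and ((horizontal distance between float_a and mark_near below 0.03 m and horizontal distance between float_b and mark_far below 0.03 m) or (horizontal distance between float_b and mark_near below 0.03 m and horizontal distance between float_a and mark_far below 0.03 m)) and height (world z) of each of float_a, float_b below 0.075 m and linear speed of each of float_a, float_b below 0.05 m/s); the robot touches nothing.
It fails at once if a float is dropped or topples (out of the fingers it turns faster than 9 rad/s or moves faster than 0.9 m/s) ((contact force between float_a and the fingers below 0.05 N and (angular speed of float_a above 9 rad/s or linear speed of float_a above 0.9 m/s)) or (contact force between float_b and the fingers below 0.05 N and (angular speed of float_b above 9 rad/s or linear speed of float_b above 0.9 m/s))).
It fails at once if a bystander is pushed more than 30 mm (distance of any of coil_1, tape_small, cap_orange, tweezers_steel, heatsink_0, driver_small from where it was at the start of the episode above 0.03 m).
It also fails if it takes over 72 s, if anything falls off the work surface, if the arm or the gripper's body presses on something with over 40 N, if the wrist force passes 120 N, or if a joint passes its speed limit or range.

## Working session

There is one attempt and no reset: what is moved stays moved. The work goes in short steps, each a Python script; the robot and the scene stay as the last script left them, time stands still between calls to the robot, and variables do not carry over. Pictures are saved under pics/ and viewed, at most 10 in all, crops included, and the job is handed in when it is done.

```bash
mkdir -p pics; ls
python3 - <<'E'
from plant import robot
import cv2
for n in("scene","top"):
    cv2.imwrite(f"pics/{n}0.png",robot.grab_frame(n)); c=robot.get_calibration(n); print(n,c)
    import numpy as np
    R=cv2.Rodrigues(np.array(c["rvec"],float))[0]; print(-R.T@np.array(c["tvec"]).ravel())
print(robot.observe())
E
```

```text
pics
scene {'vertical_fov': 56.967707788903844, 'cx': 273.6668657189819, 'cy': 208.62063529782324, 'rvec': array([ 2.04104526, -0.70362054,  0.41782625]), 'tvec': array([-0.55455753,  0.13241327,  0.93845939])}
[-0.03102706 -0.90463294  0.62165096]
top {'vertical_fov': 55.933512763777834, 'cx': 276.7421775762189, 'cy': 212.5661298463314, 'rvec': array([ 2.12749441, -2.12985818,  0.20133593]), 'tvec': array([-0.17912471,  0.55427588,  0.88814459])}
[ 0.38369018 -0.17381135  0.97502804]
{'time': 0.1, 'q': array([-7.99690424e+01,  5.99574176e+00,  5.53338344e+00,  8.96038651e+01,
       -1.42055461e-03,  7.75271364e+01]), 'qvel': array([-0.00727646, -0.04286725,  0.13183197, -0.02415344,  0.00257086,
        0.06369831]), 'joint_torque': array([ 7.51291896e-03, -5.58208394e+01,  5.04717958e+01,  1.29837950e-02,
       -1.44368350e-04,  8.90201363e-06]), 'tool_pos': array([ 0.22961902, -0.55410834,  0.30321241]), 'tcp_rot': array([-1.79935033e+02, -1.29157131e-02,  2.25038148e+01]), 'ft_force': array([-0.4275083 ,  0.43370586, -0.63431236]), 'torque': array([-0.02313148, -0.01971109,  0.08855995]), 'gripper_force': 0.0, 'gripper_width': 0.08530195256837897}
```

View pics/scene0.png

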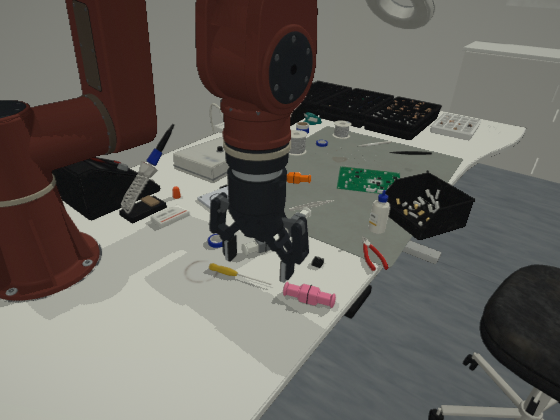

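View pics/top0.png

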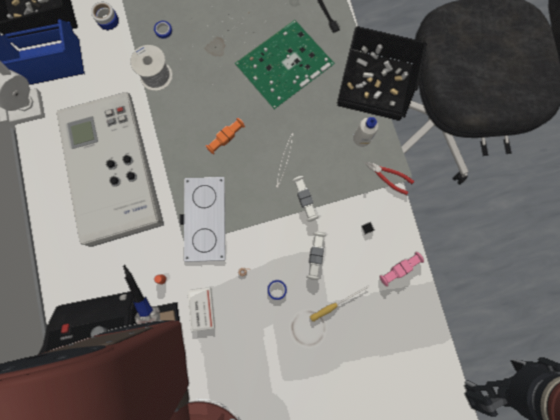

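The top view shows two white/grey floats at about (306,198) and (317,256). The look-alikes are orange at (225,135) and pink at (402,268), and tweezers lie at (285,160). The plate is at (204,219) with marks at (204,196) and (204,240). I choose the two white/grey ones and check them in a crop.

Run:
```python
import cv2
im=cv2.imread("pics/top0.png")[165:290,175:340]
cv2.imwrite("pics/crop0.png",cv2.resize(im,None,fx=4.6,fy=4.6,interpolation=cv2.INTER_CUBIC))
```

```text
(no output)
```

View pics/crop0.png

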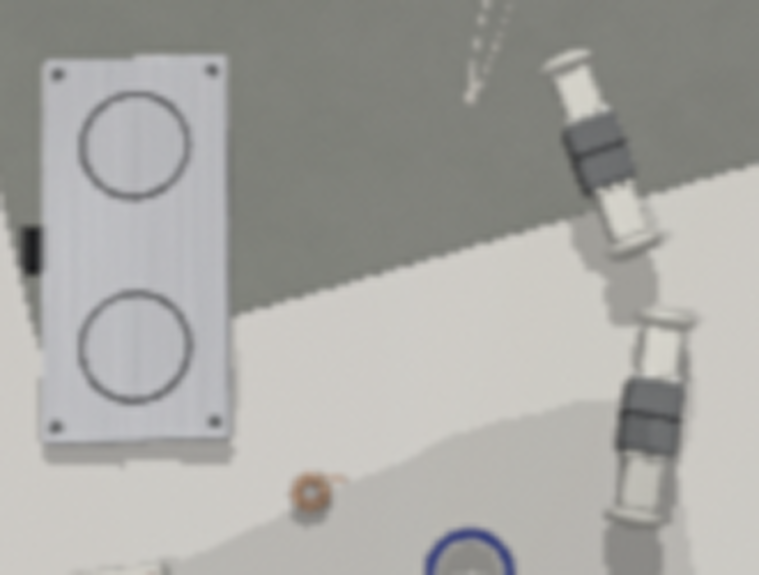

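The crop confirms both floats, white bulbs with grey bodies. A has bulbs at crop (569,61) and (635,244), and B at (665,318) and (635,517). The marks are at (135,146) and (135,347). Next I cast rays, with known lengths as a check, then go to float B's body to weigh it.

```bash
cat > h.py <<'E'
import numpy as np, cv2
from plant import robot
def px2w(name,uv,z):
    c=robot.get_calibration(name); f=210/np.tan(np.radians(c["vertical_fov"]/2))
    R=cv2.Rodrigues(np.array(c["rvec"],float))[0]; o=-R.T@np.array(c["tvec"]).ravel()
    d=R.T@np.array([(uv[0]-c["cx"])/f,(uv[1]-c["cy"])/f,1]); return o+d*(z-o[2])/d[2]
def crop(p): return (175+(p[0]+.5)/4.6-.5,165+(p[1]+.5)/4.6-.5)
P={k:px2w("top",crop(p),z)[:2] for k,(p,z) in dict(A1=((569,61),.018),A2=((635,244),.017),Ac=((600,153),.03),
  B1=((665,318),.016),B2=((635,517),.016),Bc=((650,416),.0305),M1=((135,146),.01),M2=((135,347),.01)).items()}
def yaw(a,b):  # tool x along the float, tool pointing down (roll 180)
    d=P[a]-P[b]; y=np.degrees(np.arctan2(d[1],d[0])); return (y+90)%180-90
def ft(n=15):
    s=[]
    for _ in range(n): robot.pause(.02); o=robot.observe(); s.append(np.r_[o["ft_force"],o["torque"]])
    return np.mean(s,0)
E
python3 - <<'E'
from h import *
for k,v in P.items(): print(k,v.round(4))
L=lambda a,b:np.linalg.norm(P[a]-P[b]).round(4)
print(L("A1","A2"),L("B1","B2"),L("M1","M2"),yaw("A1","A2"),yaw("B1","B2"))
for c,y in(("A",yaw("A1","A2")),("B",yaw("B1","B2"))):
  for n in (c+"1",c+"2","M1","M2"):
    for yy in (y,y+180 if y<0 else y-180): 
        q=robot.ik([*P[n],.08 if n[0]!="M" else .18],[180,0,yy]); print(n,yy,None if q is None else np.round(q,0))
E
```

```text
A1 [ 0.6485 -0.234 ]
A2 [ 0.5476 -0.2682]
Ac [ 0.5945 -0.2492]
B1 [ 0.5079 -0.2836]
B2 [ 0.4036 -0.2657]
Bc [ 0.4549 -0.273 ]
M1 [0.603  0.0017]
M2 [ 0.4934 -0.0018]
0.1065 0.1058 0.1096 18.729348659139433 -9.702999982210898
A1 18.729348659139433 [-31.  26.   5.  69.   0. 131.]
A1 -161.27065134086058 [-31.  26.   5.  69.   0. -49.]
A2 18.729348659139433 [-38.  12. -11.  67.   0. 123.]
A2 -161.27065134086058 [-38.  12. -11.  67.   0. -57.]
M1 18.729348659139433 [-12.   7.  -6.  77.   0. 149.]
M1 -161.27065134086058 [-12.   7.  -6.  77.   0. -31.]
M2 18.729348659139433 [-15. -12. -25.  77.   0. 146.]
M2 -161.27065134086058 [-15. -12. -25.  77.   0. -34.]
B1 -9.702999982210898 [-42.   8. -16.  66.   0. 148.]
B1 170.29700001778912 [-42.   8. -16.  66.   0. -32.]
B2 -9.702999982210898 [-49. -10. -33.  66.   0. 141.]
B2 170.29700001778912 [-49. -10. -33.  66.   0. -39.]
M1 -9.702999982210898 [-12.   7.  -6.  77.   0. 177.]
M1 170.29700001778912 [-12.   7.  -6.  77.   0.  -3.]
M2 -9.702999982210898 [-15. -12. -25.  77.   0. 174.]
M2 170.29700001778912 [-15. -12. -25.  77.   0.  -6.]
```

```bash
cat >> h.py <<'E'
def weigh(c):
    ctr=(P[c+"1"]+P[c+"2"]+P[c+"c"])/3; y=yaw(c+"1",c+"2"); z0=.079 if c=="B" else .081
    robot.move_pose([*ctr,.16],[180,0,y]); robot.set_gripper(.055)
    hit=robot.line_to([*ctr,z0],vel=.12,guard=8); a=ft(); robot.set_gripper(.02)
    g=robot.observe()["gripper_width"]; robot.line_to([*ctr,z0+.012],vel=.04); robot.pause(.3); b=ft()
    d=b-a; ax=np.array([np.cos(np.radians(y)),np.sin(np.radians(y)),0])  # toward end 1
    cl=np.cross([0,0,1],ax); print(c,"hit",hit,"grip",g,"dF",d[:3].round(2),"dT",d[3:].round(3),"T about closing",d[3:]@cl, "t",robot.observe()["time"])
E
python3 - <<'E'
from h import *
weigh("B")
cv2.imwrite("pics/scene1.png",robot.grab_frame("scene"))
E
```

```text
B hit False grip 0.029248543311747817 dF [ 0.09 -0.07 -2.57] dT [0.014 0.092 0.006] T about closing 0.09333580706045357 t 4.3667
```

View pics/scene1.png

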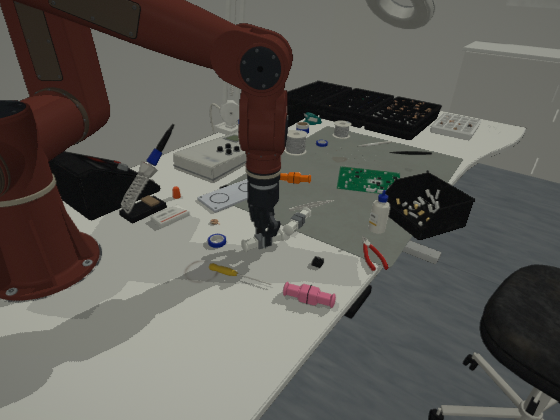

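The torque about the closing axis is +0.093 N m toward end 1, so B's heavy end is B1 (far side). I set it down, pinch the light bulb B2 and lift it so the float hangs.

```bash
cat >> h.py <<'E'
def pinch(c,heavy):
    o=robot.observe(); ctr=o["tool_pos"][:2]; y=yaw(c+"1",c+"2"); z0=.079 if c=="B" else .081
    ax=np.array([np.cos(np.radians(y)),np.sin(np.radians(y))])*(-1 if heavy==1 else 1)
    robot.line_to([*ctr,z0],vel=.04); robot.set_gripper(.05); robot.line_to([*ctr,.125],vel=.15)
    p=ctr+.0525*ax; robot.line_to([*p,.125],vel=.15)
    hit=robot.line_to([*p,z0],vel=.1,guard=8); robot.set_gripper(.022); g=robot.observe()["gripper_width"]
    print("hit",hit,"grip",g,"at",p)
    robot.line_to([*p,.2],vel=.05); robot.line_to([*p,.28],vel=.08); robot.pause(.5)
    o=robot.observe(); print(o["gripper_width"],o["time"],ft(5)[:3])
E
python3 - <<'E'
from h import *
pinch("B",1)
a=robot.grab_frame("scene")[90:290,170:400]; cv2.imwrite("pics/scene2.png",cv2.resize(a,None,fx=2.5,fy=2.5))
E
```

```text
hit False grip 0.027400600414914683 at [ 0.40372324 -0.26523513]
0.027499915451282234 11.325 [ 0.1908579   0.1553514  -2.23694511]
```

View pics/scene2.png

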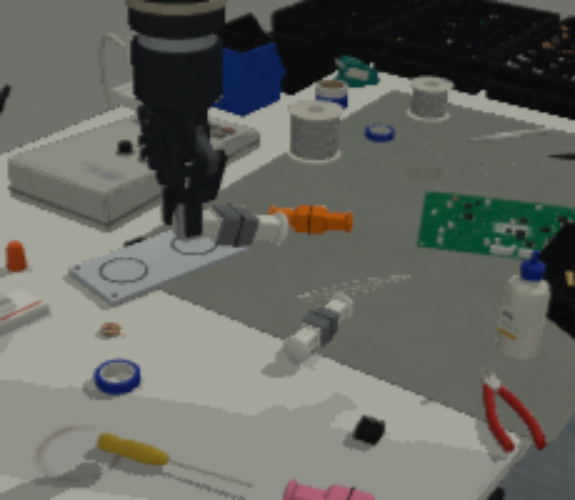

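The float is held but did not swing down. The grip width of 27.4 mm is narrower than the bulb, so the pads are off its widest point. I look closer and use the torque to see where it is gripped.

Run:
```python
from h import *
f=ft(15); print(f.round(3), robot.observe()["tool_pos"],robot.observe()["tcp_rot"])
a=robot.grab_frame("scene")[140:220,210:310]; b=robot.grab_frame("top")[190:290,250:350]
cv2.imwrite("pics/c3.png",np.hstack([cv2.resize(a,(400,320),interpolation=2),cv2.resize(b,(320,320),interpolation=2)]))
```

```text
[-0.206 -0.003 -2.009  0.031  0.178 -0.004] [ 0.40373014 -0.26524325  0.28003111] [ 1.79996076e+02 -1.90737279e-03 -9.70250192e+00]
```

View pics/c3.png

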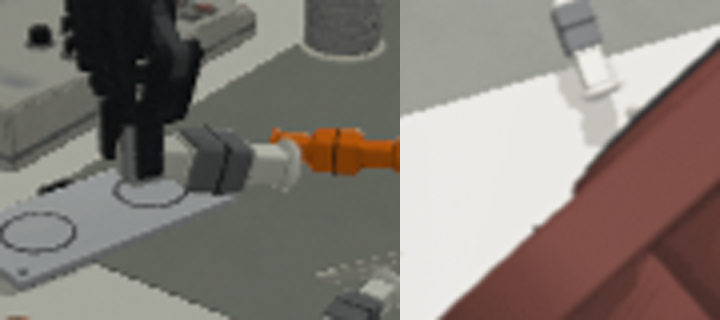

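Run:
```python
from h import *
p=robot.observe()["tool_pos"][:2]; print(robot.tip_reach)
robot.line_to([*p,.1],vel=.12); hit=robot.line_to([*p,.079],vel=.03,guard=5); print(hit,robot.observe()["tool_pos"][2])
robot.set_gripper(.038); robot.pause(.2)
hit=robot.line_to([*p,.066],vel=.03,guard=5); z=robot.observe()["tool_pos"][2]; print("down",hit,z,robot.observe()["gripper_width"])
if hit: robot.line_to([*p,z+.0015],vel=.03)
z=robot.observe()["tool_pos"][2]
robot.set_gripper(.022); print(z,robot.observe()["gripper_width"],ft(5).round(2))
robot.line_to([*p,z+.03],vel=.05); robot.pause(.2); print(ft(8).round(3),robot.observe()["gripper_width"],robot.observe()["time"])
```

```text
0.0726
True 0.08012331542296232
down True 0.07139885665514656 0.03790711160326658
0.07265505518039495 0.02778205265645088 [-1.4   0.93  1.94  0.1   0.25  0.02]
[ 0.043  0.004 -2.147  0.029  0.165 -0.004] 0.02772723447427705 16.5917
```

Run:
```python
from h import *
t=np.array([.4037,-.2652]); y=np.radians(-9.7); ax=np.array([np.cos(y),np.sin(y)])
for n,p in dict(body=(217,162),bodyL=(190,160),far=(290,166),farrim_c=(286,166),fing=(142,175)).items():
    for z in(.210,.217):
        w=px2w("scene",(210+p[0]/4,140+p[1]/4),z)[:2]-t; print(n,z,"along",w@ax,"across",w@[-ax[1],ax[0]])
```

```text
body 0.21 along 0.045186233716665476 across -0.017563057418481565
body 0.217 along 0.03896318537392852 across -0.029227856356861145
bodyL 0.21 along 0.03263163030313473 across -0.008533561080098232
bodyL 0.217 along 0.026622069189955053 across -0.020351903869612244
far 0.21 along 0.07978307916271252 across -0.04037721242140561
far 0.217 along 0.07297172193896874 across -0.05165406356200639
farrim_c 0.21 along 0.07776032419493425 across -0.03935807748912665
farrim_c 0.217 along 0.07098336330693449 across -0.05065225871066049
fing 0.21 along 0.0006766120342657569 across -0.01242596787814081
fing 0.217 along -0.0047895636691191006 across -0.024178121468661325
```

The geometry and torque agree that the grip is on the bulb, but pad friction at full force holds about 0.2 N m. I'll ease the fingers open a little while the heavy end is still on or near the bench.

Run:
```python
from h import *
o=robot.observe(); z=o["tool_pos"][2]; print(z,o["gripper_width"],o["gripper_force"])
for w in np.arange(.0280,.0311,.0003):
    robot.set_gripper(w); o=robot.observe(); f=ft(4); print(round(w,4),round(o["gripper_width"],5),round(o["gripper_force"],2),f[2].round(2),f[3:5].round(3))
    if o["gripper_force"]<12: break
print(robot.observe()["time"])
```

```text
0.10244868082953754 0.02772723447427705 59.178302529107896
0.028 0.02808 51.5 -2.27 [0.063 0.138]
0.0283 0.02817 45.19 -1.59 [0.023 0.119]
0.0286 0.02916 39.11 -1.66 [0.056 0.085]
0.0289 0.02931 33.28 -1.71 [-0.006  0.028]
0.0292 0.02905 27.74 -1.05 [ 0.022 -0.002]
0.0295 0.02926 22.53 -1.61 [-0.006 -0.02 ]
0.0298 0.02986 17.66 -1.2 [ 0.023 -0.076]
0.0301 0.03038 13.19 -1.35 [ 0.034 -0.119]
0.0304 0.03067 9.19 -0.92 [ 0.002 -0.128]
19.1417
```

Run:
```python
from h import *
p=robot.observe()["tool_pos"][:2]
for z in (.12,.14,.16,.18,.2):
    robot.line_to([*p,z],vel=.04); o=robot.observe(); print(z,ft(4).round(3)[2:5],round(o["gripper_force"],2),round(o["gripper_width"],4))
robot.pause(.3); print(ft(6).round(3),robot.observe()["time"])
a=robot.grab_frame("scene")[150:260,190:330]; cv2.imwrite("pics/s4.png",cv2.resize(a,None,fx=4,fy=4,interpolation=2))
```

```text
0.12 [ 0.627 -0.011  0.372] 9.25 0.0307
0.14 [3.077 0.093 0.721] 9.34 0.0306
0.16 [6.46  0.061 0.461] 9.43 0.0304
0.18 [-2.213 -0.005 -0.056] 9.11 0.0307
0.2 [-2.298 -0.012 -0.03 ] 9.11 0.0306
[ 0.103 -0.288 -2.576 -0.015  0.017 -0.014] 23.0583
```

View pics/s4.png

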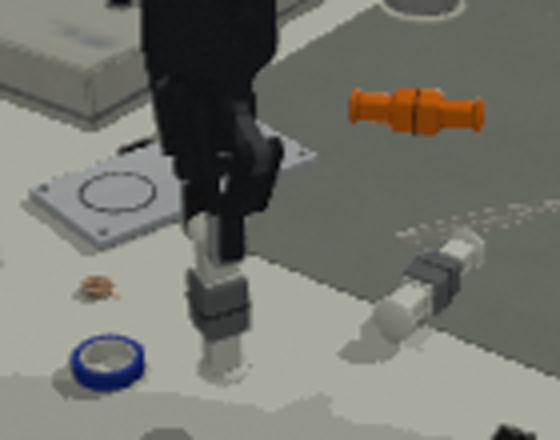

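B hangs vertically with its heavy end down. I carry it to the near mark.

```bash
cat >> h.py <<'E'
def place(m):
    p=robot.observe()["tool_pos"][:2]; robot.set_gripper(.0298); robot.line_to([*p,.26],vel=.12)
    robot.line_to([*P[m],.26],vel=.13,rotation=[180,0,0]); robot.pause(.3); robot.line_to([*P[m],.192],vel=.1); robot.pause(.3)
    f0=ft(8); hit=robot.line_to([*P[m],.174],vel=.02,guard=2.5); robot.pause(.2)
    o=robot.observe(); print("hit",hit,o["tool_pos"],(ft(8)-f0).round(3),o["gripper_width"],o["time"])
E
python3 - <<'E'
from h import *
place("M2")
a=robot.grab_frame("scene")[120:230,180:320]; cv2.imwrite("pics/s5.png",cv2.resize(a,None,fx=4,fy=4,interpolation=2))
E
```

```text
hit True [ 0.49320567 -0.00171097  0.17693959] [-0.032  0.558  8.206  0.059  0.036  0.013] 0.029821422899669946 28.7417
```

View pics/s5.png

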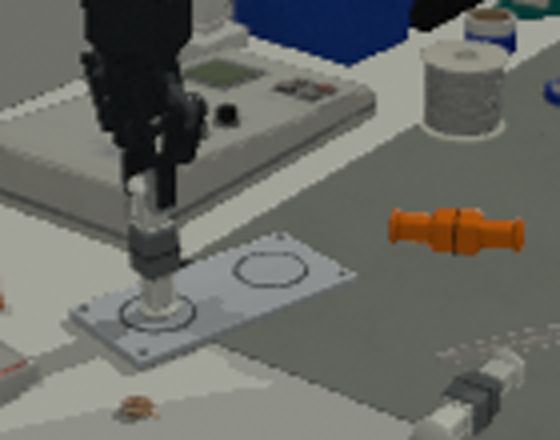

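Contact came at the expected height, and B stands inside the near mark. I release it gently, retreat, and weigh A.

```bash
cat >> h.py <<'E'
def release():
    p=robot.observe()["tool_pos"]; robot.line_to([*p[:2],p[2]+.0006],vel=.02)
    for w in (.0302,.0306,.031,.0315,.0325,.034,.037,.045,.055): robot.set_gripper(w)
    robot.pause(.2); robot.line_to([*p[:2],.27],vel=.15)
E
python3 - <<'E'
from h import *
release()
a=robot.grab_frame("scene")[140:230,180:295]; cv2.imwrite("pics/s6.png",cv2.resize(a,None,fx=3,fy=3,interpolation=2))
print(robot.observe()["time"])
weigh("A")
b=robot.grab_frame("scene")[140:230,180:295]
x=cv2.imread("pics/s6.png"); cv2.imwrite("pics/s6.png",np.hstack([x,cv2.resize(b,None,fx=3,fy=3,interpolation=2)]))
E
```

```text
32.2167
A hit False grip 0.029629632531515022 dF [-0.02 -0.08 -2.25] dT [-0.029  0.06   0.009] T about closing 0.06589142778288842 t 35.95
```

View pics/s6.png

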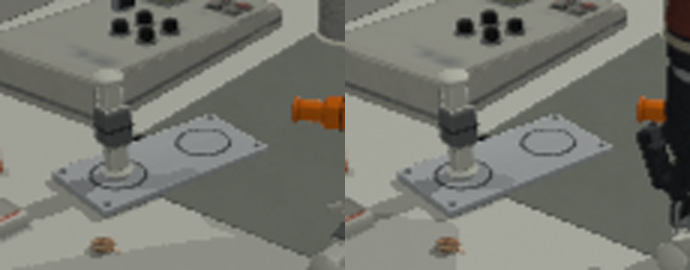

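B stands upright after release. A's torque is +0.066 N m toward A1, so its light bulb is A2. I pinch that lightly, swing it up along an arc, and place it on the far mark.

Run:
```python
from h import *
ctr=robot.observe()["tool_pos"][:2]; y=np.radians(yaw("A1","A2")); ax=np.array([np.cos(y),np.sin(y)])
robot.line_to([*ctr,.0805],vel=.04); robot.set_gripper(.045); robot.line_to([*ctr,.125],vel=.15)
p=ctr-.0525*ax; robot.line_to([*p,.125],vel=.15); robot.set_gripper(.039)
hit=robot.line_to([*p,.073],vel=.05,guard=6); z=robot.observe()["tool_pos"][2]
if hit: z+=.0015; robot.line_to([*p,z],vel=.03)
robot.set_gripper(.0303); o=robot.observe(); print(hit,z,o["gripper_width"],o["gripper_force"])
for t in np.radians([20,40,60,75]):
    q=p+ax*.105*(1-np.cos(t)); robot.line_to([*q,z+.105*np.sin(t)],vel=.05); print(ft(3).round(2)[:5],robot.observe()["gripper_force"])
robot.line_to([*q,.2],vel=.05); robot.pause(.3); o=robot.observe(); print(ft(8).round(3),o["gripper_width"],o["gripper_force"],o["time"])
a=robot.grab_frame("scene")[130:240,200:340]; cv2.imwrite("pics/s7.png",cv2.resize(a,None,fx=4,fy=4,interpolation=2))
```

```text
False 0.07343591480691644 0.030579539329175648 8.83473339905322
[ 0.22 -0.22 -0.58 -0.12 -0.02] 8.81703830902552
[-0.83 -0.6   1.42 -0.21  0.24] 8.869772051557447
[-0.46 -0.36  1.03 -0.06  0.11] 8.84671451377244
[ 0.14  0.13 -2.12 -0.01  0.  ] 8.676760409070994
[ 0.082 -0.063 -2.016 -0.008  0.017  0.009] 0.03037398292476359 8.683216895387886 43.9
```

View pics/s7.png

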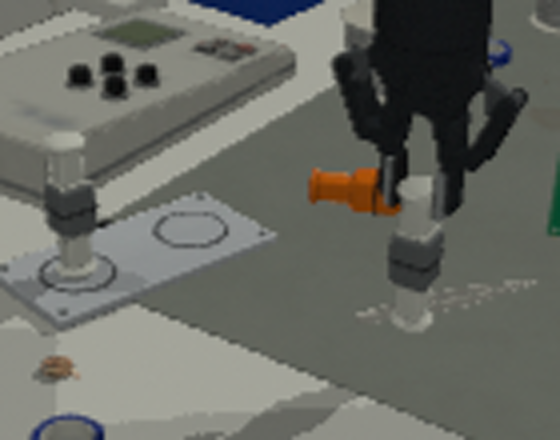

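A hangs upright from its light bulb. I place it on the far mark, then check numerically because the picture budget is used up.

Run:
```python
from h import *
place("M1"); release()
c=robot.get_calibration("scene"); f=210/np.tan(np.radians(c["vertical_fov"]/2)); K=np.array([[f,0,c["cx"]],[0,f,c["cy"]],[0,0,1]])
robot.pause(.3); im=robot.grab_frame("scene"); g=im.astype(int)
for m in("M1","M2"):
    uv=cv2.projectPoints(np.array([[*P[m],z] for z in(.0155,.068,.1205)]),c["rvec"],c["tvec"],K,None)[0][:,0]; print(m,uv.round(1).tolist())
    x,y=uv[1].astype(int)
    w=g[y-28:y+29,x-15:x+16]; dark=((w.max(2)<105)&(np.ptp(w,axis=2)<25)).astype(np.uint8)
    n,_,s,ce=cv2.connectedComponentsWithStats(dark); 
    for k in range(1,n):
        if s[k,4]>25: print("  dark blob",(ce[k]+[x-15,y-28]).round(1),s[k])
    for v in uv: print("  val",g[int(v[1]),int(v[0])])
print(robot.observe()["time"],robot.observe()["tool_pos"])
```

```text
hit True [0.60271191 0.00173568 0.17661332] [-3.530e-01 -5.600e-02  8.094e+00  6.000e-03  7.100e-02  2.900e-02] 0.030070031524324133 49.4667
M1 [[247.5, 186.1], [247.3, 171.6], [247.0, 156.4]]
  dark blob [236.2 148.7] [ 1  3  7  6 38]
  dark blob [256.2 153.5] [ 18   3  13  16 120]
  dark blob [246.9 170.9] [  0  14  31  27 452]
  dark blob [245.8 188.5] [ 6 41 19  8 49]
  dark blob [255.7 196.7] [12 49 19  8 84]
  val [126 135 134]
  val [53 54 52]
  val [150 162 160]
M2 [[219.2, 196.7], [218.3, 181.7], [217.3, 165.9]]
  dark blob [218.1 176.5] [  0   7  31  43 512]
  dark blob [225.  197.4] [16 40 10 10 32]
  dark blob [226.7 206.6] [16 50 15  7 30]
  val [101 109 108]
  val [53 53 51]
  val [154 166 164]
53.1917 [0.60250976 0.00181384 0.26942143]
```

At both marks the dark body and the bright top bulb appear at the pixels expected for an upright float, so I hand the job in.

Run:
```python
from h import *
print(robot.job_done())
```

```text
the job is handed in; nothing more can be done
None
```

Both floats were released heavy end down, B on the near mark and A on the far mark, and the job was handed in about 53 s into the 72 s allowed. B's upright stand was seen in a picture; A's was checked only by pixel values, and no verdict was returned.

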